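# Replace the used-up tub of stain remover in the laundry nook

## Task

The stain-remover tub with the black lid on the round mat is empty; replace it with the full one with the red lid, which stands behind the two bottles in the grey organiser. First, before you touch the red tub, move both bottles out and stand them on the blue cloth mat; with the bottles there, stand the empty tub in the green crate and stand the red tub in the middle of the round mat; only then stand each bottle back on the very spot in the organiser where it stood at the start. Everything ends upright and let go; knock nothing over and leave the hand brush and the spray bottle where they are.

Things in the scene. Friction and masses are not known exactly. Their poses are not given: they have to be found in the camera images.
- yellow_bottle: Yellow round bottle standing upright: body 50 mm in diameter and straight up to 115 mm, then a shoulder up to 128 mm, then a round cap 32 mm in diameter up to 155 mm (overall height); about 0.3 kg. Origin: centre of its underside, z up; its yaw means nothing. At the start it stands on one of the two black spots in the organiser, on either the left or the right one. Green cap, white paper band.
- blue_bottle: Blue round bottle standing upright: body 50 mm in diameter and straight up to 115 mm, then a shoulder up to 128 mm, then a round cap 32 mm in diameter up to 155 mm (overall height); about 0.3 kg. Origin: centre of its underside, z up; its yaw means nothing. At the start it stands on one of the two black spots in the organiser, on either the left or the right one. White cap, white paper band.
- full_tub: Full tub: white round tub with red lid and red band, 60 mm in diameter, 70 mm high, about 0.22 kg. Origin: centre of its underside, z up. At the start it stands in the organiser behind the bottles, on the white spot, closely hemmed in by them.
- empty_tub: Empty tub: the same white round tub but with black lid and black band, 60 mm in diameter, 70 mm high, about 0.06 kg. Origin: centre of its underside, z up. At the start it stands on the round mat.
- organiser: Fixed grey plastic open tray, 190 mm (its x, front to back) by 210 mm (its y), walls 35 mm high and 5 mm thick, floor 5 mm thick. Origin: centre of its underside; x points away from its front, roughly away from the robot. On its floor two black spots 62 mm in diameter at (-30, +40) and (-30, -40) mm where the bottles stand, and a white spot at (26, 0) mm where the full tub stands.
- parking_mat: Fixed blue cloth-covered mat, 150 mm (its x) by 220 mm (its y), 4 mm thick, on the worktop to one side (left or right). Origin: centre of its underside. Both bottles fit on it side by side along its y.
- dosing_mat: Fixed round burgundy mat, 110 mm in diameter, 4 mm thick. Origin: centre of its underside. It lies on a fixed white board (350 by 180 mm, 6 mm thick) on the other side of the worktop from the blue mat, beside the green crate (their centres 170 mm apart); which of the two is nearer the robot changes.
- crate: Fixed green open crate on the same white board, 160 by 160 mm outside, walls 45 mm high and 5 mm thick, floor 5 mm thick, empty at the start. Origin: centre of its underside.
- floor_brush: Bystander: loose burgundy hand brush with black bristles, lying on the worktop between robot and organiser, 240 mm long (along its x), 45 mm wide, about 50 mm high. Origin: on the worktop, about the middle of its length.
- spray_bottle: Bystander: loose orange spray bottle with white head, 70 mm in diameter, 178 mm high, standing beyond the organiser. Origin: centre of its underside.
Things that resemble listed ones, but are neither listed nor needed, are in the scene too. There is more than one size of the blue_bottle; the job needs the middle-sized. There is more than one size of the empty_tub; the job needs the larger.

How it is judged:
On the way, in this order (a step that is already met when the one before it is completed fails the run):
1. both bottles stand released on the blue mat, the red tub not yet moved from its place (x of yellow_bottle in the frame of parking_mat between -0.065 and 0.065 m and y of yellow_bottle in the frame of parking_mat between -0.1 and 0.1 m and z of yellow_bottle in the frame of parking_mat between -0.002 and 0.012 m and linear speed of each of yellow_bottle, blue_bottle below 0.03 m/s and angle between each of yellow_bottle, blue_bottle's own z axis and vertical below 0.17 rad and contact force between the fingers and yellow_bottle below 0.3 N and x of blue_bottle in the frame of parking_mat between -0.065 and 0.065 m and y of blue_bottle in the frame of parking_mat between -0.1 and 0.1 m and z of blue_bottle in the frame of parking_mat between -0.002 and 0.012 m and contact force between the fingers and blue_bottle below 0.3 N and distance of full_tub from where it was at the start of the episode below 0.015 m), for 0.2 s.
2. with both bottles on the blue mat, the empty tub stands in the crate and the red tub in the middle of the round mat, released (x of yellow_bottle in the frame of parking_mat between -0.065 and 0.065 m and y of yellow_bottle in the frame of parking_mat between -0.1 and 0.1 m and z of yellow_bottle in the frame of parking_mat between -0.002 and 0.012 m and linear speed of each of yellow_bottle, blue_bottle, full_tub, empty_tub below 0.03 m/s and angle between each of yellow_bottle, blue_bottle, full_tub, empty_tub's own z axis and vertical below 0.17 rad and contact force between the fingers and yellow_bottle below 0.3 N and x of blue_bottle in the frame of parking_mat between -0.065 and 0.065 m and y of blue_bottle in the frame of parking_mat between -0.1 and 0.1 m and z of blue_bottle in the frame of parking_mat between -0.002 and 0.012 m and contact force between the fingers and blue_bottle below 0.3 N and horizontal distance between full_tub and dosing_mat below 0.015 m and z of full_tub in the frame of dosing_mat between -0.002 and 0.012 m and contact force between the fingers and full_tub below 0.3 N and x of empty_tub in the frame of crate between -0.06 and 0.06 m and y of empty_tub in the frame of crate between -0.06 and 0.06 m and z of empty_tub in the frame of crate between -0.002 and 0.015 m and contact force between the fingers and empty_tub below 0.3 N), for 0.2 s.
At the end, for the whole second after the job is handed in: Each bottle stands within 15 mm of where it stood at the start; the red tub stands on the round mat within 15 mm of its centre; the empty tub stands on the crate's floor; all upright within 10 degrees, released and at rest (distance of each of yellow_bottle, blue_bottle from where it was at the start of the episode below 0.015 m and linear speed of each of yellow_bottle, blue_bottle, full_tub, empty_tub below 0.03 m/s and angle between each of yellow_bottle, blue_bottle, full_tub, empty_tub's own z axis and vertical below 0.17 rad and contact force between the fingers and yellow_bottle below 0.3 N and contact force between the fingers and blue_bottle below 0.3 N and horizontal distance between full_tub and dosing_mat below 0.015 m and z of full_tub in the frame of dosing_mat between -0.002 and 0.012 m and contact force between the fingers and full_tub below 0.3 N and x of empty_tub in the frame of crate between -0.06 and 0.06 m and y of empty_tub in the frame of crate between -0.06 and 0.06 m and z of empty_tub in the frame of crate between -0.002 and 0.015 m and contact force between the fingers and empty_tub below 0.3 N); the robot touches nothing.
It fails at once if a bottle or tub is knocked over (angle between any of yellow_bottle, blue_bottle, full_tub, empty_tub's own z axis and vertical above 0.7 rad).
It fails at once if the hand brush or the spray bottle is disturbed (moved more than 30 mm) (distance of any of floor_brush, spray_bottle from where it was at the start of the episode above 0.03 m).
It also fails if it takes over 136 s, if anything falls off the work surface, if the arm or the gripper's body presses on something with over 40 N, if the wrist force passes 120 N, or if a joint passes its speed limit or range.

## Robot

A 6-joint arm with a two-finger parallel gripper is mounted at the origin on the work surface. World frame = base frame: x ahead of the robot, y to its left, z up, the work surface at z = 0. Lengths are in m, angles in rad, forces in N, time in s.
With the tool pointing down it reaches from about 0.35 to 0.975 m from the base axis. Payload 4.9 kg.
Tool frame: the origin (TCP) lies on the front face of the gripper's body, between the roots of the fingers; the fingertips stand ctrl.tip_extent ahead of it and the grasp point (between the pads) lies 54 mm ahead of it (ctrl.tip_extent is the distance from the TCP to the fingertips, in m); z points along the fingers, y is the line along which they close (so a half turn about z gives the same grasp; the last joint's range is limited). The gripper opens to 85 mm and grips with 20 to 120 N. Pads are 22 mm wide; open, the fingers measure 114 mm over their backs; the gripper's body (76 mm by 85 mm) begins 54 mm behind the grasp point. The pads swing forward as they close: fully open they stand 13 mm farther back than shut.
Start: joints at [1.087, 0.053, 1.613, -0, 1.476, -0.119], TCP at [0.223, 0.584, 0.304] pointing down, gripper open.
Joint ranges: [-3.01, 3.01], [-1.01, 2.22], [0.06, 2.58], [-1.02, 4.17], [0.09, 2.62], [-3.14, 3.14]. Speed limits (rad/s): [2.57, 2.57, 3.14, 3.14, 3.14, 3.14].

## Interface

Orientations are given as a rotation vector (axis times angle).
In Python, from station import ctrl gives the robot as it stands.
- The arm moves only by the tool apply_moves, never from a script. Its argument "rows" is one flat list of numbers, 6 for each row, row after row: the shift along the tool's x, y, z normalised to -1 to 1, where 1 is 0.6 m, then the turn, a rotation vector about the tool's x, y, z normalised to -1 to 1, where 1 is 90 degrees. A call has 1 to 20 rows; each row is the pose to reach, as a shift and turn from the pose commanded when the call began, along the tool's axes at that moment; what a row does not reach only later rows make up. A row lasts 1/10 s, in which the tool goes at most 50 mm and 8.59 degrees, less where a joint would pass 70% of its speed; a pose out of reach is approached as far as the arm can. A call with a number of a shift or a turn outside -1 to 1 is refused whole. A call with a gripper value outside its range is refused whole. "grip" is the opening, from 0 (shut) to 1 (fully open), set as the call begins (left out, the last holds). The fingers move at their own pace and stop on an object; "grip_force" is the grip in N (left out, the last holds). Time passes only in rows, so rows that repeat a pose let the fingers close. It gives the time, the measured TCP pose, the force, the opening and the grip force at its end, in the units of the state.
- ctrl.get_obs(): the state, without advancing time (a new reading comes with each control period).
- ctrl.get_image(name): name is "side" or "top"; returns (picture, depth): 384x512x3 uint8, blue, green, red; 384x512 float32, m along the optical axis (not along the pixel's ray), 0 where there is no reading.
- ctrl.camera_model(name): a dict with "mtx" (3x3 intrinsics, pixels), "R" (3x3) and "t" (3): a world point X has camera coordinates R X + t. Camera axes: x right, y down, z forward; pixel columns grow to the right and rows downward; lengths in m; the calibration is good to about 2 mm. A picture is of the moment at which its call begins. camera_model takes no time and is no camera call.
- ctrl.finish_job(): hands the job in; it is judged then, once.
The state is a dict: "t": time; "q": joint angles; "dq": joint speeds; "effort": joint torques, N m; "tool_pos": TCP position; "tool_rot": TCP orientation; "contact_force": force on the tool from outside, world axes, zero at the start; "wrist_torque": the same for the moment, N m; "opening": finger opening in m; "grip_force": force on a finger pad.
Only numpy, scipy, OpenCV 4.12 (cv2) and the standard library are available. Lean on these libraries where they do the work, as an engineer would, in place of code of your own. Each camera call takes 0.05 s, during which the arm holds its last target. There are 200 camera calls.

## Working session

There is one attempt and no reset: what is moved stays moved. The work goes in short steps, Python scripts to look and compute and a tool call to move; the robot and the scene stay as the last step left them, time stands still between calls to the robot, and variables do not carry over. Pictures are saved under pics/ and viewed, at most 14 in all, crops included, and the job is handed in when it is done.

Besides the shell and the picture viewer there is one more tool, called after "Request:" as a command line: name --argument value ..., lists and objects as JSON in quotes. apply_moves: Moves the arm, as the interface text tells. Its arguments: {"type":"object","properties":{"rows":{"type":"array","items":{"type":"number"}},"grip":{"type":"number"},"grip_force":{"type":"number"}},"required":["rows"]}

```bash
ls; mkdir -p pics; python3 - <<'E'
from station import ctrl
import cv2,numpy as np
for n in("top","side"):
    im,d=ctrl.get_image(n);np.save(f"pics/{n}_d.npy",d);cv2.imwrite(f"pics/{n}0.png",im)
    m=ctrl.camera_model(n);print(n,m)
o=ctrl.get_obs();print(o,ctrl.tip_extent)
E
```

```text
pics
top {'mtx': array([[450.75180722,   0.        , 254.60697136],
       [  0.        , 450.75180722, 189.54721558],
       [  0.        ,   0.        ,   1.        ]]), 'R': array([[-0.00601395, -0.99998031, -0.0017904 ],
       [-0.99348684,  0.00617861, -0.11377925],
       [ 0.11378808,  0.00109448, -0.99350444]]), 't': array([-0.01914392,  0.60520247,  1.05657951])}
side {'mtx': array([[452.26690716,   0.        , 256.80180132],
       [  0.        , 452.26690716, 185.43210909],
       [  0.        ,   0.        ,   1.        ]]), 'R': array([[ 0.73010522, -0.6832008 ,  0.01352899],
       [-0.42960381, -0.47431429, -0.7684182 ],
       [ 0.53140092,  0.55521403, -0.639805  ]]), 't': array([-0.44754952,  0.29560427,  0.90068103])}
{'t': 0.1, 'q': array([ 1.08697214e+00,  5.33293321e-02,  1.61418375e+00, -1.29975668e-05,
        1.47598494e+00, -1.19008091e-01]), 'dq': array([ 0.00044188, -0.00202876, -0.0046904 , -0.00048106, -0.00040054,
        0.00140437]), 'effort': array([ 4.01765465e-04, -3.94901526e+01, -3.71362495e+01, -3.06416609e-05,
        3.88941611e-03,  1.64034486e-05]), 'tool_pos': array([0.2227894 , 0.5834787 , 0.30274579]), 'tool_rot': array([-5.69776709e-01, -3.08892773e+00,  2.86354798e-03]), 'contact_force': array([-0.21773369,  0.01218459, -0.80592518]), 'wrist_torque': array([ 0.0180601 ,  0.05105433, -0.01968883]), 'grip_force': 0.0, 'opening': 0.08512268624069282} 0.0726
```

View pics/top0.png

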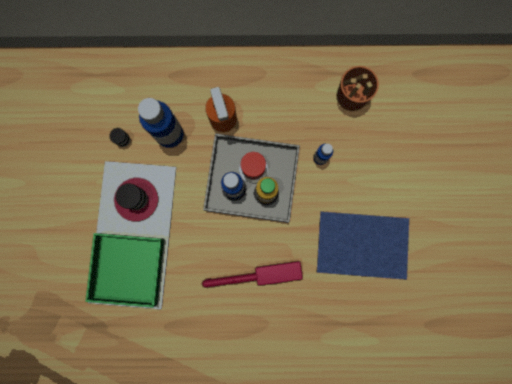

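View pics/side0.png

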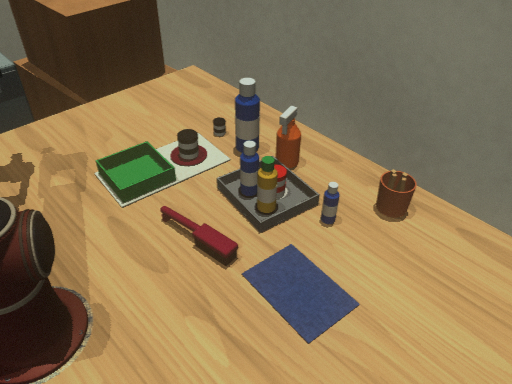

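The top view shows three blue bottles: the large one at (160,122), one in the organiser at (233,185) and a small one at (323,153). The organiser one is the middle size. There are two black-lid tubs: the one on the round mat at (131,198) is the larger, and the one at (119,137) is small. The yellow bottle is at (267,190), the red tub at (254,165), the blue mat at (363,245) and the crate at (127,270).

```bash
cat >h.py <<'E'
import cv2,numpy as np
def ray(m,px,z):
    K,R,t=m["mtx"],m["R"],m["t"]
    px=np.atleast_2d(px).astype(float)
    d=np.c_[px,np.ones(len(px))]@np.linalg.inv(K).T@R
    c=-R.T@t
    return c+d*((z-c[2])/d[:,2])[:,None]
def cloud(m,d):
    v,u=np.mgrid[:d.shape[0],:d.shape[1]]
    p=np.stack([u,v,np.ones_like(u)],-1)@np.linalg.inv(m["mtx"]).T*d[...,None]
    return (p-m["t"])@m["R"]
def hsv(im,lo,hi,box):
    h=cv2.cvtColor(im,cv2.COLOR_BGR2HSV);k=cv2.inRange(h,np.array(lo),np.array(hi))
    o=np.zeros_like(k);x0,y0,x1,y1=box;o[y0:y1,x0:x1]=k[y0:y1,x0:x1];return o
def big(k):
    c,_=cv2.findContours(k,cv2.RETR_EXTERNAL,cv2.CHAIN_APPROX_NONE);return max(c,key=cv2.contourArea)
E
python3 - <<'E'
from station import ctrl
from h import *
im=cv2.imread("pics/top0.png");d=np.load("pics/top_d.npy");m=ctrl.camera_model("top");P=cloud(m,d)
np.set_printoptions(precision=4,suppress=True)
def rect(name,k,z):
    c=big(k)[:,0];W=ray(m,c,z)[:,:2];r=cv2.minAreaRect((W*1000).astype(np.float32));print(name,r,len(c))
rect("mat",hsv(im,(100,80,40),(125,255,255),(310,200,420,290)),.004)
rect("dosing",hsv(im,(160,90,40),(179,255,255),(105,170,165,228)),.010)
rect("brush",hsv(im,(160,90,40),(179,255,255),(190,250,310,300)),.03)
# green crate via height
Z=P[...,2];X=P[...,0];Y=P[...,1]
def hp(name,box,lo,hi):
    x0,y0,x1,y1=box;S=P[y0:y1,x0:x1].reshape(-1,3);D=d[y0:y1,x0:x1].ravel()
    S=S[(D>0)&(S[:,2]>lo)&(S[:,2]<hi)]
    print(name,len(S),"rect",cv2.minAreaRect((S[:,:2]*1000).astype(np.float32)),"mean",S.mean(0),"circ",cv2.minEnclosingCircle((S[:,:2]*1000).astype(np.float32)))
hp("crate",(80,225,175,315),.036,.06)
hp("organiser",(195,125,310,230),.030,.038)
hp("bluecap",(215,165,250,205),.145,.17)
hp("yelcap",(250,165,285,205),.145,.17)
hp("fulltub",(235,145,272,180),.06,.08)
hp("emptytub",(105,170,165,228),.06,.1)
hp("smalltub",(105,122,134,150),.03,.1)
hp("small bottle",(310,135,338,170),.05,.2)
hp("big bottle",(130,90,190,150),.1,.3)
hp("spray",(200,80,245,135),.1,.25)
# crop
big_=np.hstack([cv2.resize(im[125:230,195:310],None,fx=3.5,fy=3.5),cv2.resize(im[110:215,85:195],None,fx=3.5,fy=3.5)])
cv2.imwrite("pics/crop0.png",big_);print(big_.shape)
E
```

```text
mat ((470.2547302246094, -287.2476501464844), (215.77072143554688, 145.65451049804688), 85.06365203857422) 290
dosing ((585.3056640625, 269.287109375), (102.50434875488281, 106.26887512207031), 62.729801177978516) 183
brush ((396.6714172363281, -15.255477905273438), (43.09455871582031, 235.38784790039062), 7.687405109405518) 218
crate 879 rect ((416.9842529296875, 286.0893249511719), (161.5447998046875, 160.4392547607422), 85.10857391357422) mean [0.411  0.2908 0.049 ] circ ((416.77960205078125, 286.30853271484375), 112.30400848388672)
organiser 645 rect ((649.6343383789062, -12.690757751464844), (218.57080078125, 216.6643829345703), 81.60310363769531) mean [ 0.6401 -0.0112  0.035 ] circ ((646.6682739257812, -12.049972534179688), 150.2733154296875)
bluecap 174 rect ((611.8743286132812, 29.554412841796875), (30.606706619262695, 30.146394729614258), 0.9091514348983765) mean [0.6114 0.0287 0.1607] circ ((612.2846069335938, 28.718263626098633), 16.056720733642578)
yelcap 178 rect ((600.423095703125, -49.646209716796875), (30.95615005493164, 30.10272216796875), 0.607316792011261) mean [ 0
[... 689 characters left out ...]
375, 310.4754333496094), 20.5269832611084)
small bottle 254 rect ((684.7980346679688, -184.14920043945312), (36.61491394042969, 29.20710563659668), 52.37508010864258) mean [ 0.6833 -0.1828  0.0959] circ ((688.0048217773438, -186.0457763671875), 18.767284393310547)
big bottle 1211 rect ((746.6187744140625, 188.05825805664062), (60.96910095214844, 72.4016342163086), 40.217960357666016) mean [0.741  0.1837 0.1838] circ ((751.1098022460938, 191.5606689453125), 36.4523811340332)
spray 728 rect ((786.446533203125, 53.7579345703125), (75.99528503417969, 67.73995208740234), 51.989505767822266) mean [0.7802 0.0545 0.1445] circ ((782.5714721679688, 54.254234313964844), 40.70463562011719)
(368, 787, 3)
```

View pics/crop0.png

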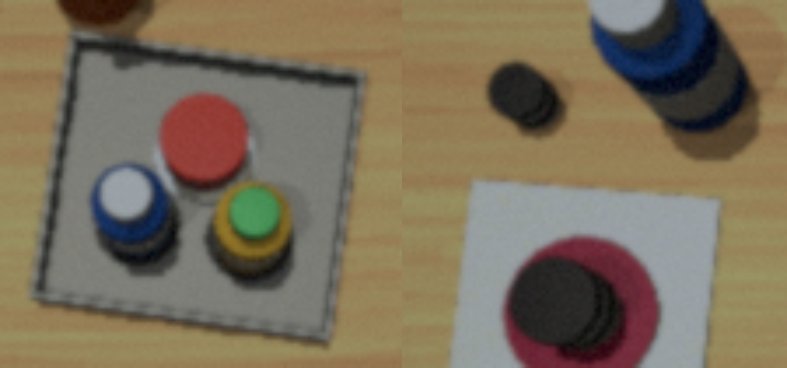

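The crop confirms the middle-sized blue bottle at organiser left (233,185), yellow at right (267,190), and the larger black-lid tub on the round mat. I'll build a helper for computing moves and then start.

```bash
cat >mv.py <<'E'
import sys,numpy as np
from scipy.spatial.transform import Rotation as R
from station import ctrl
# usage: mv.py x,y,z ...  -> normalised rows relative to the present pose, target yaw of tool y = -8.6 deg
o=ctrl.get_obs();R0=R.from_rotvec(o["tool_rot"]);p=o["tool_pos"]
a=np.radians(-8.6);y=np.array([np.cos(a),np.sin(a),0]);z=np.array([0,0,-1.]);T=R.from_matrix(np.c_[np.cross(y,z),y,z])
rv=(R0.inv()*T).as_rotvec()/(np.pi/2)
print("t",round(o["t"],2),"p",p.round(4),"open",round(o["opening"],4),"gf",round(o["grip_force"],1),"turn",rv.round(3))
for s in sys.argv[1:]:
    g=np.array([float(v) for v in s.split(",")]);d=R0.inv().apply(g-p);print(s,(d/.6).round(4),"rows",round(np.linalg.norm(d)/.05,1))
E
python3 mv.py 0.600,-0.050,0.300
```

```text
t 0.1 p [0.2228 0.5835 0.3027] open 0.0851 gf 0.0 turn [-0.001  0.001  0.863]
0.600,-0.050,0.300 [-0.964  -0.762   0.0058] rows 14.7
```

Request:
apply_moves --rows '[-0.964, -0.762, 0.006, 0, 0, 0.863, -0.964, -0.762, 0.006, 0, 0, 0.863, -0.964, -0.762, 0.006, 0, 0, 0.863, -0.964, -0.762, 0.006, 0, 0, 0.863, -0.964, -0.762, 0.006, 0, 0, 0.863, -0.964, -0.762, 0.006, 0, 0, 0.863, -0.964, -0.762, 0.006, 0, 0, 0.863, -0.964, -0.762, 0.006, 0, 0, 0.863, -0.964, -0.762, 0.006, 0, 0, 0.863, -0.964, -0.762, 0.006, 0, 0, 0.863, -0.964, -0.762, 0.006, 0, 0, 0.863, -0.964, -0.762, 0.006, 0, 0, 0.863, -0.964, -0.762, 0.006, 0, 0, 0.863, -0.964, -0.762, 0.006, 0, 0, 0.863, -0.964, -0.762, 0.006, 0, 0, 0.863, -0.964, -0.762, 0.006, 0, 0, 0.863, -0.964, -0.762, 0.006, 0, 0, 0.863, -0.964, -0.762, 0.006, 0, 0, 0.863, -0.964, -0.762, 0.006, 0, 0, 0.863]' --grip 1 --grip_force 40

```text
t: 2.0
tool_pos: [0.5997, -0.0483, 0.3002]
tool_rot: [-2.379, -2.051, 0.0]
contact_force: [-0.2, 0.4, 0.2]
opening: 0.0851
grip_force: 0.0
```

```bash
python3 mv.py 0.600,-0.050,0.169
```

```text
t 2.0 p [ 0.5997 -0.0483  0.3002] open 0.0851 gf 0.0 turn [-0.    -0.     0.001]
0.600,-0.050,0.169 [-0.0027  0.001   0.2187] rows 2.6
```

Request:
apply_moves --rows '[-0.002, 0, 0.05, 0, 0, 0, -0.002, 0, 0.1, 0, 0, 0, -0.002, 0, 0.15, 0, 0, 0, -0.002, 0, 0.19, 0, 0, 0, -0.002, 0, 0.21, 0, 0, 0, -0.002, 0, 0.223, 0, 0, 0, -0.002, 0, 0.223, 0, 0, 0, -0.002, 0, 0.223, 0, 0, 0]'

```text
t: 2.8
tool_pos: [0.6007, -0.0507, 0.1679]
tool_rot: [2.38, 2.048, 0.002]
contact_force: [-0.2, 0.1, 0.5]
opening: 0.0853
grip_force: 0.0
```

Request:
apply_moves --rows '[0, 0, 0, 0, 0, 0, 0, 0, 0, 0, 0, 0, 0, 0, 0, 0, 0, 0, 0, 0, 0, 0, 0, 0, 0, 0, 0, 0, 0, 0, 0, 0, 0, 0, 0, 0, 0, 0, 0, 0, 0, 0, 0, 0, 0, 0, 0, 0]' --grip 0.3 --grip_force 40

```text
t: 3.6
tool_pos: [0.6008, -0.051, 0.1679]
tool_rot: [2.38, 2.048, 0.002]
contact_force: [0.0, -0.2, 5.0]
opening: 0.0488
grip_force: 41.8
```

```bash
python3 mv.py 0.600,-0.050,0.27 0.466,-0.342,0.27
```

```text
t 3.6 p [ 0.6008 -0.051   0.1679] open 0.0488 gf 41.8 turn [0.001 0.    0.   ]
0.600,-0.050,0.27 [ 0.0014 -0.0012 -0.1702] rows 2.0
0.466,-0.342,0.27 [-0.5131 -0.1495 -0.1705] rows 6.7
```

Request:
apply_moves --rows '[0, 0, -0.03, 0, 0, 0, 0, 0, -0.08, 0, 0, 0, 0, 0, -0.13, 0, 0, 0, -0.02, -0.006, -0.17, 0, 0, 0, -0.08, -0.023, -0.17, 0, 0, 0, -0.15, -0.044, -0.17, 0, 0, 0, -0.22, -0.064, -0.17, 0, 0, 0, -0.29, -0.085, -0.17, 0, 0, 0, -0.36, -0.105, -0.17, 0, 0, 0, -0.43, -0.125, -0.17, 0, 0, 0, -0.48, -0.14, -0.17, 0, 0, 0, -0.513, -0.15, -0.17, 0, 0, 0, -0.513, -0.15, -0.15, 0, 0, 0, -0.513, -0.15, -0.11, 0, 0, 0, -0.513, -0.15, -0.07, 0, 0, 0, -0.513, -0.15, -0.03, 0, 0, 0, -0.513, -0.15, -0.01, 0, 0, 0, -0.513, -0.15, 0.001, 0, 0, 0, -0.513, -0.15, 0.001, 0, 0, 0, -0.513, -0.15, 0.001, 0, 0, 0]'

```text
t: 5.6
tool_pos: [0.4654, -0.3416, 0.1668]
tool_rot: [-2.381, -2.05, 0.001]
contact_force: [-3.0, 1.1, 3.7]
opening: 0.0486
grip_force: 43.2
```

```bash
python3 - <<'E'
from station import ctrl
import cv2
im,_=ctrl.get_image("side");cv2.imwrite("pics/s1.png",im[100:384,150:450])
E
```

```text
(no output)
```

View pics/s1.png

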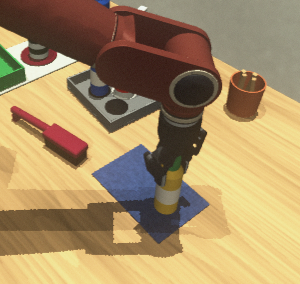

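The side view shows the yellow bottle upright on the mat at crop (167,195). I'll release it and go to the blue bottle.

Request:
apply_moves --rows '[0, 0, 0, 0, 0, 0, 0, 0, 0, 0, 0, 0, 0, 0, 0, 0, 0, 0, 0, 0, 0, 0, 0, 0, 0, 0, 0, 0, 0, 0, 0, 0, -0.02, 0, 0, 0, 0, 0, -0.07, 0, 0, 0, 0, 0, -0.14, 0, 0, 0, 0, 0, -0.2, 0, 0, 0]' --grip 1

```text
t: 6.55
tool_pos: [0.4652, -0.3418, 0.2886]
tool_rot: [2.38, 2.048, 0.0]
contact_force: [0.9, 0.4, -0.2]
opening: 0.0854
grip_force: 0.0
```

```bash
python3 mv.py 0.612,0.029,0.29 0.612,0.029,0.167
```

```text
t 6.55 p [ 0.4652 -0.3418  0.2886] open 0.0854 gf 0.0 turn [0.001 0.001 0.   ]
0.612,0.029,0.29 [ 0.6476  0.1498 -0.0026] rows 8.0
0.612,0.029,0.167 [0.6477 0.1496 0.2024] rows 8.3
```

Request:
apply_moves --rows '[0.05, 0.012, 0, 0, 0, 0, 0.12, 0.028, 0, 0, 0, 0, 0.2, 0.046, 0, 0, 0, 0, 0.28, 0.065, 0, 0, 0, 0, 0.36, 0.083, 0, 0, 0, 0, 0.44, 0.102, 0, 0, 0, 0, 0.52, 0.12, 0, 0, 0, 0, 0.59, 0.136, 0, 0, 0, 0, 0.63, 0.146, 0, 0, 0, 0, 0.648, 0.15, 0, 0, 0, 0, 0.648, 0.15, 0, 0, 0, 0, 0.648, 0.15, 0.03, 0, 0, 0, 0.648, 0.15, 0.08, 0, 0, 0, 0.648, 0.15, 0.13, 0, 0, 0, 0.648, 0.15, 0.17, 0, 0, 0, 0.648, 0.15, 0.19, 0, 0, 0, 0.648, 0.15, 0.202, 0, 0, 0, 0.648, 0.15, 0.202, 0, 0, 0, 0.648, 0.15, 0.202, 0, 0, 0]'

```text
t: 8.45
tool_pos: [0.6128, 0.0289, 0.1662]
tool_rot: [2.38, 2.048, 0.002]
contact_force: [-0.2, -0.1, 0.5]
opening: 0.0855
grip_force: 0.0
```

Request:
apply_moves --rows '[0, 0, 0, 0, 0, 0, 0, 0, 0, 0, 0, 0, 0, 0, 0, 0, 0, 0, 0, 0, 0, 0, 0, 0, 0, 0, 0, 0, 0, 0, 0, 0, 0, 0, 0, 0, 0, 0, 0, 0, 0, 0, 0, 0, 0, 0, 0, 0]' --grip 0.3 --grip_force 40

```text
t: 9.25
tool_pos: [0.6129, 0.0293, 0.1661]
tool_rot: [2.38, 2.048, 0.002]
contact_force: [-0.1, -0.3, 5.3]
opening: 0.049
grip_force: 41.9
```

```bash
python3 mv.py 0.612,0.029,0.29 0.475,-0.234,0.29
```

```text
t 9.25 p [0.6129 0.0293 0.1661] open 0.049 gf 41.9 turn [ 0.001 -0.     0.   ]
0.612,0.029,0.29 [-0.0007 -0.0009 -0.2065] rows 2.5
0.475,-0.234,0.29 [-0.4681 -0.1614 -0.207 ] rows 6.4
```

Request:
apply_moves --rows '[0, 0, -0.03, 0, 0, 0, 0, 0, -0.08, 0, 0, 0, 0, 0, -0.13, 0, 0, 0, -0.02, -0.007, -0.17, 0, 0, 0, -0.08, -0.028, -0.17, 0, 0, 0, -0.15, -0.052, -0.17, 0, 0, 0, -0.22, -0.076, -0.17, 0, 0, 0, -0.29, -0.1, -0.17, 0, 0, 0, -0.36, -0.124, -0.17, 0, 0, 0, -0.42, -0.145, -0.17, 0, 0, 0, -0.455, -0.157, -0.17, 0, 0, 0, -0.468, -0.161, -0.17, 0, 0, 0, -0.468, -0.161, -0.15, 0, 0, 0, -0.468, -0.161, -0.11, 0, 0, 0, -0.468, -0.161, -0.07, 0, 0, 0, -0.468, -0.161, -0.03, 0, 0, 0, -0.468, -0.161, -0.01, 0, 0, 0, -0.468, -0.161, 0.001, 0, 0, 0, -0.468, -0.161, 0.001, 0, 0, 0, -0.468, -0.161, 0.001, 0, 0, 0]'

```text
t: 11.25
tool_pos: [0.4754, -0.2335, 0.165]
tool_rot: [2.38, 2.05, 0.001]
contact_force: [-1.2, 2.6, 3.0]
opening: 0.0485
grip_force: 43.1
```

Request:
apply_moves --rows '[0, 0, 0, 0, 0, 0, 0, 0, 0, 0, 0, 0, 0, 0, 0, 0, 0, 0, 0, 0, 0, 0, 0, 0, 0, 0, 0, 0, 0, 0, 0, 0, -0.02, 0, 0, 0, 0, 0, -0.07, 0, 0, 0, 0, 0, -0.14, 0, 0, 0, 0, 0, -0.2, 0, 0, 0]' --grip 1

```text
t: 12.15
tool_pos: [0.4747, -0.234, 0.2868]
tool_rot: [2.38, 2.048, 0.001]
contact_force: [-0.1, 0.4, 0.4]
opening: 0.0855
grip_force: 0.0
```

```bash
python3 mv.py 0.588,0.27,0.20 0.588,0.27,0.105; python3 - <<'E'
from station import ctrl
import cv2
im,_=ctrl.get_image("side");cv2.imwrite("pics/s2.png",im[100:384,150:450])
E
```

```text
t 12.15 p [ 0.4747 -0.234   0.2868] open 0.0855 gf 0.0 turn [0.001 0.    0.   ]
0.588,0.27,0.20 [0.8589 0.0612 0.1442] rows 10.5
0.588,0.27,0.105 [0.859  0.061  0.3026] rows 11.0
```

View pics/s2.png

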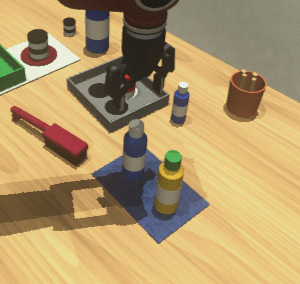

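Both bottles stand on the mat at crop (135,150) and (168,185). Next is the empty tub.

Request:
apply_moves --rows '[0.05, 0.004, 0, 0, 0, 0, 0.13, 0.009, 0, 0, 0, 0, 0.21, 0.015, 0, 0, 0, 0, 0.29, 0.021, 0, 0, 0, 0, 0.37, 0.026, 0, 0, 0, 0, 0.45, 0.032, 0, 0, 0, 0, 0.53, 0.038, 0, 0, 0, 0, 0.61, 0.044, 0.02, 0, 0, 0, 0.69, 0.049, 0.05, 0, 0, 0, 0.77, 0.055, 0.09, 0, 0, 0, 0.83, 0.059, 0.11, 0, 0, 0, 0.859, 0.061, 0.13, 0, 0, 0, 0.859, 0.061, 0.15, 0, 0, 0, 0.859, 0.061, 0.19, 0, 0, 0, 0.859, 0.061, 0.23, 0, 0, 0, 0.859, 0.061, 0.27, 0, 0, 0, 0.859, 0.061, 0.29, 0, 0, 0, 0.859, 0.061, 0.302, 0, 0, 0, 0.859, 0.061, 0.302, 0, 0, 0]'

```text
t: 14.1
tool_pos: [0.5876, 0.2696, 0.1025]
tool_rot: [-2.382, -2.048, 0.002]
contact_force: [0.9, -0.0, 0.2]
opening: 0.0854
grip_force: 0.0
```

Request:
apply_moves --rows '[0, 0, 0, 0, 0, 0, 0, 0, 0, 0, 0, 0, 0, 0, 0, 0, 0, 0, 0, 0, 0, 0, 0, 0, 0, 0, 0, 0, 0, 0, 0, 0, 0, 0, 0, 0, 0, 0, 0, 0, 0, 0]' --grip 0.4 --grip_force 25

```text
t: 14.8
tool_pos: [0.5888, 0.2705, 0.1048]
tool_rot: [2.38, 2.049, 0.004]
contact_force: [-0.5, -1.3, 5.7]
opening: 0.059
grip_force: 26.7
```

```bash
python3 mv.py 0.417,0.286,0.185 0.417,0.286,0.1
```

```text
t 14.8 p [0.5888 0.2705 0.1048] open 0.059 gf 26.7 turn [ 0.002 -0.001  0.   ]
0.417,0.286,0.185 [-0.0169 -0.2866 -0.1345] rows 3.8
0.417,0.286,0.1 [-0.0171 -0.287   0.0072] rows 3.5
```

Request:
apply_moves --rows '[0, 0, -0.03, 0, 0, 0, 0, 0, -0.08, 0, 0, 0, 0, 0, -0.13, 0, 0, 0, -0.001, -0.02, -0.14, 0, 0, 0, -0.004, -0.07, -0.14, 0, 0, 0, -0.008, -0.13, -0.14, 0, 0, 0, -0.011, -0.19, -0.14, 0, 0, 0, -0.014, -0.24, -0.14, 0, 0, 0, -0.016, -0.275, -0.14, 0, 0, 0, -0.017, -0.287, -0.14, 0, 0, 0, -0.017, -0.287, -0.12, 0, 0, 0, -0.017, -0.287, -0.08, 0, 0, 0, -0.017, -0.287, -0.04, 0, 0, 0, -0.017, -0.287, -0.015, 0, 0, 0, -0.017, -0.287, -0.001, 0, 0, 0, -0.017, -0.287, -0.001, 0, 0, 0, -0.017, -0.287, -0.001, 0, 0, 0]'

```text
t: 16.5
tool_pos: [0.4165, 0.2859, 0.1036]
tool_rot: [-2.381, -2.048, 0.0]
contact_force: [-1.5, 1.6, 2.4]
opening: 0.0589
grip_force: 26.3
```

Request:
apply_moves --rows '[0, 0, 0, 0, 0, 0, 0, 0, 0, 0, 0, 0, 0, 0, 0, 0, 0, 0, 0, 0, 0, 0, 0, 0, 0, 0, 0, 0, 0, 0, 0, 0, -0.02, 0, 0, 0, 0, 0, -0.07, 0, 0, 0, 0, 0, -0.14, 0, 0, 0, 0, 0, -0.2, 0, 0, 0]' --grip 1

```text
t: 17.4
tool_pos: [0.416, 0.2858, 0.2262]
tool_rot: [2.381, 2.049, 0.002]
contact_force: [0.7, 0.9, 0.8]
opening: 0.0857
grip_force: 0.0
```

```bash
python3 mv.py 0.661,-0.0187,0.2 0.661,-0.0187,0.10
```

```text
t 17.4 p [0.416  0.2858 0.2262] open 0.0857 gf 0.0 turn [ 0.001 -0.     0.   ]
0.661,-0.0187,0.2 [-0.4411  0.4794  0.0438] rows 7.8
0.661,-0.0187,0.10 [-0.4412  0.4792  0.2105] rows 8.2
```

Request:
apply_moves --rows '[-0.03, 0.033, 0, 0, 0, 0, -0.08, 0.087, 0, 0, 0, 0, -0.13, 0.141, 0, 0, 0, 0, -0.18, 0.196, 0, 0, 0, 0, -0.23, 0.25, 0, 0, 0, 0, -0.28, 0.304, 0, 0, 0, 0, -0.33, 0.359, 0, 0, 0, 0, -0.38, 0.413, 0, 0, 0, 0, -0.42, 0.456, 0, 0, 0, 0, -0.441, 0.479, 0, 0, 0, 0, -0.441, 0.479, 0.02, 0, 0, 0, -0.441, 0.479, 0.06, 0, 0, 0, -0.441, 0.479, 0.1, 0, 0, 0, -0.441, 0.479, 0.14, 0, 0, 0, -0.441, 0.479, 0.17, 0, 0, 0, -0.441, 0.479, 0.195, 0, 0, 0, -0.441, 0.479, 0.205, 0, 0, 0, -0.441, 0.479, 0.205, 0, 0, 0]' --grip 0.85

```text
t: 19.2
tool_pos: [0.6602, -0.0184, 0.0997]
tool_rot: [-2.38, -2.049, 0.001]
contact_force: [0.4, -0.0, -0.3]
opening: 0.0723
grip_force: 0.0
```

Request:
apply_moves --rows '[0, 0, 0, 0, 0, 0, 0, 0, 0, 0, 0, 0, 0, 0, 0, 0, 0, 0, 0, 0, 0, 0, 0, 0, 0, 0, 0, 0, 0, 0, 0, 0, 0, 0, 0, 0, 0, 0, 0, 0, 0, 0]' --grip 0.4 --grip_force 35

```text
t: 19.9
tool_pos: [0.6616, -0.0188, 0.1018]
tool_rot: [2.38, 2.048, 0.002]
contact_force: [0.8, -0.5, 5.4]
opening: 0.0592
grip_force: 38.0
```

```bash
python3 - <<'E'
from station import ctrl
from h import *
im,d=ctrl.get_image("top");cv2.imwrite("pics/t3.png",im)
m=ctrl.camera_model("top")
for box in((100,165,170,232),):
    c=big(hsv(im,(160,90,40),(179,255,255),box))[:,0]
    W=(ray(m,c,.010)[:,:2]*1000).astype(np.float32);print(cv2.minEnclosingCircle(W),cv2.fitEllipse(W))
E
python3 mv.py 0.5864,0.2705,0.25 0.5864,0.2705,0.107
```

```text
((586.239013671875, 271.04559326171875), 53.46047592163086) ((586.1309204101562, 270.8927917480469), (104.29248046875, 104.7432632446289), 73.5989761352539)
t 19.95 p [ 0.6616 -0.0188  0.1019] open 0.0595 gf 38.0 turn [ 0.001 -0.     0.   ]
0.5864,0.2705,0.25 [ 0.4581 -0.1952 -0.2473] rows 6.7
0.5864,0.2705,0.107 [ 0.4581 -0.1957 -0.009 ] rows 6.0
```

View pics/t3.png

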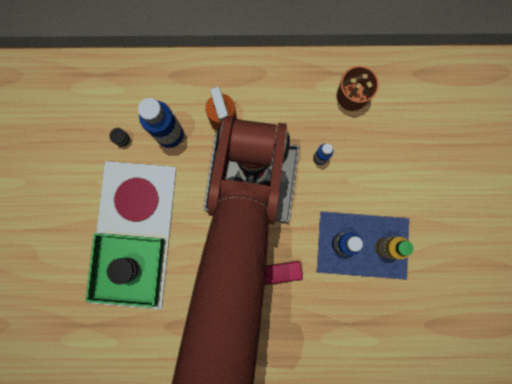

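The top view shows the empty tub in the crate (123,271), both bottles on the mat, and the round mat free at (136,199), centre (0.586, 0.271).

Request:
apply_moves --rows '[0, 0, -0.03, 0, 0, 0, 0, 0, -0.08, 0, 0, 0, 0, 0, -0.13, 0, 0, 0, 0.03, -0.013, -0.14, 0, 0, 0, 0.09, -0.038, -0.14, 0, 0, 0, 0.16, -0.068, -0.14, 0, 0, 0, 0.23, -0.098, -0.14, 0, 0, 0, 0.3, -0.128, -0.14, 0, 0, 0, 0.37, -0.158, -0.14, 0, 0, 0, 0.43, -0.184, -0.14, 0, 0, 0, 0.458, -0.196, -0.14, 0, 0, 0, 0.458, -0.196, -0.12, 0, 0, 0, 0.458, -0.196, -0.08, 0, 0, 0, 0.458, -0.196, -0.04, 0, 0, 0, 0.458, -0.196, -0.02, 0, 0, 0, 0.458, -0.196, -0.007, 0, 0, 0, 0.458, -0.196, -0.007, 0, 0, 0, 0.458, -0.196, -0.007, 0, 0, 0]'

```text
t: 21.75
tool_pos: [0.5856, 0.2698, 0.1061]
tool_rot: [-2.382, -2.048, 0.002]
contact_force: [-3.6, -1.7, 6.2]
opening: 0.0592
grip_force: 38.1
```

Request:
apply_moves --rows '[0, 0, 0, 0, 0, 0, 0, 0, 0, 0, 0, 0, 0, 0, 0, 0, 0, 0, 0, 0, 0, 0, 0, 0, 0, 0, 0, 0, 0, 0, 0, 0, -0.03, 0, 0, 0, 0, 0, -0.1, 0, 0, 0, 0, 0, -0.17, 0, 0, 0, 0, 0, -0.25, 0, 0, 0, 0, 0, -0.3, 0, 0, 0, 0, 0, -0.3, 0, 0, 0]' --grip 1

```text
t: 22.85
tool_pos: [0.5877, 0.2715, 0.2941]
tool_rot: [2.377, 2.046, 0.02]
contact_force: [-0.1, 1.1, 1.1]
opening: 0.0857
grip_force: 0.0
```

```bash
python3 mv.py 0.475,-0.234,0.29 0.475,-0.234,0.166
```

```text
t 22.85 p [0.5877 0.2715 0.2941] open 0.0857 gf 0.0 turn [ 0.008 -0.004  0.   ]
0.475,-0.234,0.29 [-8.611e-01 -6.040e-02  8.000e-04] rows 10.4
0.475,-0.234,0.166 [-0.8624 -0.063   0.2074] rows 10.7
```

Request:
apply_moves --rows '[-0.05, -0.004, 0, 0, 0, 0, -0.13, -0.009, 0, 0, 0, 0, -0.21, -0.015, 0, 0, 0, 0, -0.29, -0.021, 0, 0, 0, 0, -0.37, -0.026, 0, 0, 0, 0, -0.45, -0.032, 0, 0, 0, 0, -0.53, -0.038, 0, 0, 0, 0, -0.61, -0.044, 0, 0, 0, 0, -0.69, -0.049, 0, 0, 0, 0, -0.77, -0.055, 0, 0, 0, 0, -0.83, -0.06, 0, 0, 0, 0, -0.861, -0.062, 0, 0, 0, 0, -0.861, -0.062, 0, 0, 0, 0, -0.861, -0.062, 0, 0, 0, 0]'

```text
t: 24.25
tool_pos: [0.4713, -0.2345, 0.2845]
tool_rot: [-2.381, -2.048, -0.0]
contact_force: [-0.9, -0.1, -0.9]
opening: 0.0853
grip_force: 0.0
```

```bash
python3 - <<'E'
from station import ctrl
from h import *
im,d=ctrl.get_image("top");m=ctrl.camera_model("top");P=cloud(m,d)
for n,(x0,y0,x1,y1),lo,hi in(("full",(105,170,170,228),.06,.1),("empty",(95,240,160,300),.065,.1)):
    S=P[y0:y1,x0:x1].reshape(-1,3);S=S[(d[y0:y1,x0:x1].ravel()>0)&(S[:,2]>lo)&(S[:,2]<hi)]
    print(n,S.mean(0),cv2.minEnclosingCircle((S[:,:2]*1000).astype(np.float32)))
E
python3 mv.py 0.475,-0.234,0.166
```

```text
full [0.58424411 0.26796407 0.08018614] ((584.9548950195312, 269.4770202636719), 30.129674911499023)
empty [0.416397   0.28409309 0.08137121] ((415.8954162597656, 285.5510559082031), 30.108882904052734)
t 24.3 p [ 0.4715 -0.234   0.2845] open 0.0855 gf 0.0 turn [-0.    -0.     0.001]
0.475,-0.234,0.166 [0.0007 0.0058 0.1976] rows 2.4
```

Request:
apply_moves --rows '[0, 0.006, 0.03, 0, 0, 0, 0, 0.006, 0.08, 0, 0, 0, 0, 0.006, 0.13, 0, 0, 0, 0, 0.006, 0.17, 0, 0, 0, 0, 0.006, 0.19, 0, 0, 0, 0, 0.006, 0.199, 0, 0, 0, 0, 0.006, 0.199, 0, 0, 0, 0, 0.006, 0.199, 0, 0, 0]'

```text
t: 25.1
tool_pos: [0.476, -0.2355, 0.1668]
tool_rot: [2.379, 2.048, 0.001]
contact_force: [-0.2, 0.7, -0.2]
opening: 0.085
grip_force: 0.0
```

Request:
apply_moves --rows '[0, 0, 0, 0, 0, 0, 0, 0, 0, 0, 0, 0, 0, 0, 0, 0, 0, 0, 0, 0, 0, 0, 0, 0, 0, 0, 0, 0, 0, 0, 0, 0, 0, 0, 0, 0, 0, 0, 0, 0, 0, 0, 0, 0, 0, 0, 0, 0]' --grip 0.3 --grip_force 40

```text
t: 25.9
tool_pos: [0.4757, -0.2357, 0.1666]
tool_rot: [2.38, 2.048, 0.001]
contact_force: [-0.5, 0.1, 6.1]
opening: 0.0488
grip_force: 42.4
```

```bash
python3 mv.py 0.6125,0.0292,0.166
```

```text
t 25.9 p [ 0.4757 -0.2357  0.1666] open 0.0488 gf 42.4 turn [0.001 0.001 0.   ]
0.6125,0.0292,0.166 [0.4706 0.1596 0.0008] rows 6.0
```

Request:
apply_moves --rows '[0, 0, -0.03, 0, 0, 0, 0, 0, -0.08, 0, 0, 0, 0, 0, -0.13, 0, 0, 0, 0.02, 0.007, -0.17, 0, 0, 0, 0.08, 0.027, -0.17, 0, 0, 0, 0.15, 0.051, -0.17, 0, 0, 0, 0.22, 0.075, -0.17, 0, 0, 0, 0.29, 0.099, -0.17, 0, 0, 0, 0.36, 0.123, -0.17, 0, 0, 0, 0.42, 0.143, -0.17, 0, 0, 0, 0.455, 0.155, -0.17, 0, 0, 0, 0.468, 0.16, -0.17, 0, 0, 0, 0.468, 0.16, -0.15, 0, 0, 0, 0.468, 0.16, -0.11, 0, 0, 0, 0.468, 0.16, -0.07, 0, 0, 0, 0.468, 0.16, -0.03, 0, 0, 0, 0.468, 0.16, -0.01, 0, 0, 0, 0.468, 0.16, -0.001, 0, 0, 0, 0.468, 0.16, -0.001, 0, 0, 0, 0.468, 0.16, -0.001, 0, 0, 0]'

```text
t: 27.9
tool_pos: [0.6111, 0.027, 0.1674]
tool_rot: [-2.381, -2.047, 0.004]
contact_force: [-7.1, -0.9, 6.5]
opening: 0.0482
grip_force: 44.4
```

Request:
apply_moves --rows '[0, 0, 0, 0, 0, 0, 0, 0, 0, 0, 0, 0, 0, 0, 0, 0, 0, 0, 0, 0, 0, 0, 0, 0, 0, 0, 0, 0, 0, 0, 0, 0, -0.02, 0, 0, 0, 0, 0, -0.07, 0, 0, 0, 0, 0, -0.14, 0, 0, 0, 0, 0, -0.2, 0, 0, 0, 0, 0, -0.2, 0, 0, 0]' --grip 1

```text
t: 28.9
tool_pos: [0.6147, 0.028, 0.2949]
tool_rot: [2.374, 2.043, 0.015]
contact_force: [0.7, -0.5, 1.4]
opening: 0.0853
grip_force: 0.0
```

```bash
python3 mv.py 0.4655,-0.3416,0.29 0.4655,-0.3416,0.167
```

```text
t 28.9 p [0.6147 0.028  0.2949] open 0.0853 gf 0.0 turn [ 0.009 -0.001  0.   ]
0.4655,-0.3416,0.29 [-0.6462 -0.1543  0.0054] rows 8.0
0.4655,-0.3416,0.167 [-0.6464 -0.1571  0.2103] rows 8.4
```

Request:
apply_moves --rows '[-0.05, -0.012, 0, 0, 0, 0, -0.12, -0.028, 0, 0, 0, 0, -0.2, -0.047, 0, 0, 0, 0, -0.28, -0.066, 0, 0, 0, 0, -0.36, -0.085, 0, 0, 0, 0, -0.44, -0.104, 0, 0, 0, 0, -0.52, -0.123, 0, 0, 0, 0, -0.59, -0.14, 0, 0, 0, 0, -0.63, -0.149, 0, 0, 0, 0, -0.645, -0.153, 0, 0, 0, 0, -0.645, -0.153, 0, 0, 0, 0, -0.645, -0.153, 0, 0, 0, 0]'

```text
t: 30.1
tool_pos: [0.4639, -0.3399, 0.2859]
tool_rot: [-2.38, -2.05, -0.001]
contact_force: [-0.3, 0.9, -0.1]
opening: 0.0854
grip_force: 0.0
```

```bash
python3 mv.py 0.4655,-0.3416,0.1665; python3 - <<'E'
from station import ctrl
import cv2
im,_=ctrl.get_image("side");cv2.imwrite("pics/s4.png",im[60:344,100:450])
E
```

```text
t 30.1 p [ 0.4639 -0.3399  0.2859] open 0.0854 gf 0.0 turn [ 0.    -0.     0.001]
0.4655,-0.3416,0.1665 [-0.0025  0.0031  0.199 ] rows 2.4
```

View pics/s4.png

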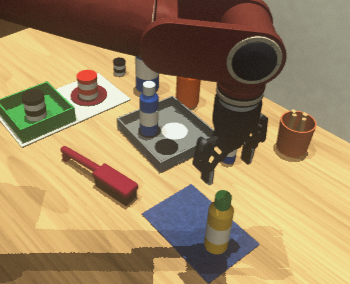

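The blue bottle is back at crop (149,110), the red tub is on the round mat (88,85), and yellow is upright at (219,225). I'll pick up yellow.

Request:
apply_moves --rows '[-0.002, 0.003, 0.03, 0, 0, 0, -0.002, 0.003, 0.08, 0, 0, 0, -0.002, 0.003, 0.13, 0, 0, 0, -0.002, 0.003, 0.17, 0, 0, 0, -0.002, 0.003, 0.19, 0, 0, 0, -0.002, 0.003, 0.199, 0, 0, 0, -0.002, 0.003, 0.199, 0, 0, 0, -0.002, 0.003, 0.199, 0, 0, 0]'

```text
t: 30.95
tool_pos: [0.4659, -0.3427, 0.1681]
tool_rot: [2.379, 2.048, 0.0]
contact_force: [-0.2, 0.7, 1.3]
opening: 0.0854
grip_force: 0.0
```

Request:
apply_moves --rows '[0, 0, 0, 0, 0, 0, 0, 0, 0, 0, 0, 0, 0, 0, 0, 0, 0, 0, 0, 0, 0, 0, 0, 0, 0, 0, 0, 0, 0, 0, 0, 0, 0, 0, 0, 0, 0, 0, 0, 0, 0, 0, 0, 0, 0, 0, 0, 0]' --grip 0.3 --grip_force 40

```text
t: 31.75
tool_pos: [0.4656, -0.3429, 0.1678]
tool_rot: [2.38, 2.048, 0.0]
contact_force: [0.5, 0.7, 5.6]
opening: 0.0487
grip_force: 41.9
```

```bash
python3 mv.py 0.6008,-0.051,0.1675
```

```text
t 31.75 p [ 0.4656 -0.3429  0.1678] open 0.0487 gf 41.9 turn [0.001 0.001 0.   ]
0.6008,-0.051,0.1675 [5.146e-01 1.502e-01 2.000e-04] rows 6.4
```

Request:
apply_moves --rows '[0, 0, -0.03, 0, 0, 0, 0, 0, -0.08, 0, 0, 0, 0, 0, -0.13, 0, 0, 0, 0.02, 0.006, -0.17, 0, 0, 0, 0.08, 0.023, -0.17, 0, 0, 0, 0.15, 0.044, -0.17, 0, 0, 0, 0.22, 0.064, -0.17, 0, 0, 0, 0.29, 0.085, -0.17, 0, 0, 0, 0.36, 0.105, -0.17, 0, 0, 0, 0.43, 0.126, -0.17, 0, 0, 0, 0.48, 0.14, -0.17, 0, 0, 0, 0.513, 0.151, -0.17, 0, 0, 0, 0.513, 0.151, -0.15, 0, 0, 0, 0.513, 0.151, -0.11, 0, 0, 0, 0.513, 0.151, -0.07, 0, 0, 0, 0.513, 0.151, -0.03, 0, 0, 0, 0.513, 0.151, -0.01, 0, 0, 0, 0.513, 0.151, -0.001, 0, 0, 0, 0.513, 0.151, -0.001, 0, 0, 0, 0.513, 0.151, -0.001, 0, 0, 0]'

```text
t: 33.75
tool_pos: [0.5993, -0.0519, 0.1685]
tool_rot: [-2.379, -2.047, 0.006]
contact_force: [-7.9, 0.3, 9.5]
opening: 0.0488
grip_force: 44.5
```

Request:
apply_moves --rows '[0, 0, 0, 0, 0, 0, 0, 0, 0, 0, 0, 0, 0, 0, 0, 0, 0, 0, 0, 0, 0, 0, 0, 0, 0, 0, 0, 0, 0, 0, 0, 0, -0.02, 0, 0, 0, 0, 0, -0.07, 0, 0, 0, 0, 0, -0.14, 0, 0, 0, 0, 0, -0.2, 0, 0, 0, 0, 0, -0.25, 0, 0, 0, -0.05, -0.08, -0.25, 0, 0, 0, -0.1, -0.16, -0.25, 0, 0, 0, -0.15, -0.2, -0.25, 0, 0, 0, -0.22, -0.2, -0.25, 0, 0, 0, -0.29, -0.2, -0.25, 0, 0, 0, -0.36, -0.2, -0.25, 0, 0, 0, -0.4, -0.2, -0.25, 0, 0, 0, -0.4, -0.2, -0.25, 0, 0, 0, -0.4, -0.2, -0.25, 0, 0, 0]' --grip 1

```text
t: 35.65
tool_pos: [0.446, -0.271, 0.3177]
tool_rot: [2.382, 2.048, 0.001]
contact_force: [-0.0, -0.1, 0.1]
opening: 0.0855
grip_force: 0.0
```

```bash
python3 - <<'E'
from station import ctrl
from h import *
im,d=ctrl.get_image("top");m=ctrl.camera_model("top");P=cloud(m,d)
for n,(x0,y0,x1,y1),lo,hi in(("full",(105,170,170,228),.06,.1),("empty",(95,240,160,300),.065,.1),("blue",(215,165,250,205),.145,.17),("yel",(250,165,285,205),.145,.17)):
    S=P[y0:y1,x0:x1].reshape(-1,3);S=S[(d[y0:y1,x0:x1].ravel()>0)&(S[:,2]>lo)&(S[:,2]<hi)]
    print(n,S.mean(0),cv2.minEnclosingCircle((S[:,:2]*1000).astype(np.float32)))
cv2.imwrite("pics/t5.png",im);print(ctrl.get_obs()["tool_pos"],ctrl.get_obs()["t"])
E
```

```text
full [0.58409087 0.26783677 0.08039097] ((584.8123779296875, 269.35162353515625), 30.046987533569336)
empty [0.41639987 0.28418466 0.08132549] ((416.4792785644531, 285.51385498046875), 30.16313362121582)
blue [0.60900405 0.02876326 0.16031811] ((609.8634033203125, 29.16143798828125), 15.830245018005371)
yel [ 0.59797013 -0.04953218  0.16079167] ((598.5551147460938, -49.62015151977539), 15.661412239074707)
[ 0.44621875 -0.27038828  0.31762603] 35.7
```

View pics/t5.png

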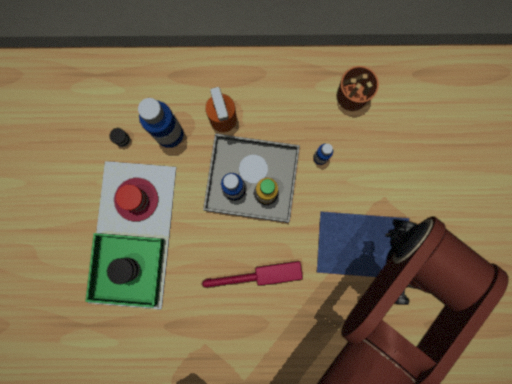

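The top view shows everything upright. Each bottle is within 3 mm of its starting spot, at (233,185) and (266,190). The red tub is centred on the round mat (131,198) and the empty tub is in the crate (123,271).

```bash
python3 -c "
from station import ctrl
print(ctrl.finish_job())"
```

```text
the job is handed in; nothing more can be done
None
```

I handed in the job at about 36 s of the 136 s limit, but the hand-in gave no verdict: the last top view had both bottles within about 3 mm of their starting spots, the red tub within about 3 mm of the round mat's centre, the empty tub in the crate, and everything upright, let go and nothing knocked over.

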